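# Lock the loupe in its stand

### The arm

A 6-joint arm with a two-finger parallel gripper is mounted at the origin on a cart in front of the work surface, level with it; the furniture and walls round the work are solid. World frame = base frame: x ahead of the robot, y to its left, z up, the work surface at z = 0. Lengths are in mm, angles in rad, forces in N, time in s.
With the tool pointing down it reaches from about 275 to 1000 mm from the base axis. Payload 8.4 kg.
Tool frame: the origin (TCP) lies midway between the tips of the shut fingers; the grasp point (between the pads) lies 19 mm behind it; z points along the fingers, y is the line along which they close (so a half turn about z gives the same grasp; the last joint's range is limited). The gripper opens to 85 mm and grips with 20 to 120 N. Pads are 22 mm wide; open, the fingers measure 114 mm over their backs; the gripper's body (76 mm by 85 mm) begins 54 mm behind the grasp point. The pads swing forward as they close: fully open they stand 13 mm farther back than shut.
Start: joints at [-1.132, 0.353, 1.633, -0, 1.155, -0.002], TCP at [266.663, -565.26, 231.281] pointing down, gripper open.
Joint ranges: [-2.63, 2.63], [-0.92, 2.1], [0.06, 2.66], [-1.3, 4.44], [0, 2.69], [-3.02, 3.02]. Speed limits (rad/s): [2.22, 2.22, 2.79, 3.14, 3.14, 3.14].

### API

Orientations are given as [roll, pitch, yaw] about the fixed x, y, z axes, in that order (R = Rz(yaw) Ry(pitch) Rx(roll)).
In Python, from rig import telemetry, optics, r gives the robot as it stands.
- The arm moves only by the tool play_rows, never from a script. Its arguments are lists of equal length, an entry for each row: "dp": the shift along the tool's x, y, z in units of 40 mm (1.0 is 40 mm), a list of three; "rot": the turn, a rotation vector about the tool's x, y, z in units of 6 degrees (1.0 is 6 degrees), a list of three. In form: {"dp": [[tx, ty, tz], ...], "rot": [[ax, ay, az], ...]}. A call has 1 to 5 rows; each row is the pose to reach, as a shift and turn from the pose commanded when the call began, along the tool's axes at that moment; what a row does not reach only later rows make up. A row lasts 1/12 s, in which the tool goes at most 41.7 mm and 7.16 degrees, less where a joint would pass 70% of its speed; a pose out of reach is approached as far as the arm can. A call with a gripper value outside its range is refused whole. "fingers" is the opening, from 0 (shut) to 1 (fully open), set as the call begins (left out, the last holds). The fingers move at their own pace and stop on an object; "grip_force" is the grip in N (left out, the last holds). Time passes only in rows, so rows that repeat a pose let the fingers close. It gives the time, the measured TCP pose, the force, the opening and the grip force at its end, in the units of the state.
- telemetry.sense(): the state, without advancing time (a new reading comes with each control period).
- optics.grab_frame(name): name is "scene" or "top" or "wrist"; returns a dict with "color" (384x512x3 uint8, red, green, blue), "mtx" (3x3 intrinsics, pixels), "D" ([k1, k2, p1, p2, k3] as OpenCV has them; the pictures are not rectified), "R" (3x3) and "t" (3): a world point X has camera coordinates R X + t; the wrist camera has in their place "mount" (4x4, takes a point from camera to tool coordinates, whose origin is the TCP and whose axes are the flange's). Camera axes: x right, y down, z forward; pixel columns grow to the right and rows downward; lengths in mm; the calibration is good to about 2 mm. A picture is of the moment at which its call begins: read the wrist's pose just before it. There is no depth.
- r.sign_off(): hands the job in; it is judged then, once.
The state is a dict: "clock": time; "qpos": joint angles; "qvel": joint speeds; "joint_efforts": joint torques, N m; "eef_pos": TCP position; "tcp_rot": TCP orientation; "contact_force": force on the tool from outside, world axes, zero at the start; "wrist_torque": the same for the moment, N m; "opening": opening from 0.0 (shut) to 1.0 (fully open); "grasp_force": force on a finger pad.
Only numpy, scipy, OpenCV 4.12 (cv2) and the standard library are available. Lean on these libraries where they do the work, as an engineer would, in place of code of your own. Each camera call takes 0.05 s, during which the arm holds its last target. There are 200 camera calls.

### The job

Stand the eye loupe upright on the seat of the loupe stand, between the fixed V block and the sprung jaw. Then turn the cam knob clockwise until the sprung follower drops into its notch and the jaw snaps onto the loupe; feel for the drop and stop there, without forcing the cam on up the far side of the notch, and let go. Leave the dish, the dropper bottle and the slips alone.

Things in the scene. Friction and masses are not known exactly. Their poses are not given: they have to be found in the camera images.
- loupe: black plastic eye loupe, a short round cup 41 mm in diameter and 30 mm high, 50 g, loose, standing upright on the work surface at the start; origin at the centre of its underside, z up
- loupe_stand: fixed aluminium stand, plate 100 mm (x) by 218 mm (y, -118 to +100) by 16 mm. Origin on the underside, z up. Round grey cam housing, 88 mm across, top at z 38 mm, at y = -65 mm, with the knob on it; seat at y = +45 mm between a steel V block (knob side) and the sprung jaw (far side). Both rise 22 mm above the plate and are under 40 mm wide in x: hold the loupe on its +x and -x sides
- seat (a point): point on top of the plate (16 mm above the stand's underside) where the centre of the loupe's underside is when the jaw holds it in the V; axes as the stand's. With the jaw open the loupe has 4 to 5 mm of play towards +y, the jaw
- knob_grip (a point): middle of the cam knob's black bar, on its vertical axis, 62 mm above the stand's underside. The bar is 50 mm long (x), 14 mm thick (y), 26 mm high (46 to 72 mm above the underside); pinch it across its thickness, about 40 N. The flat housing top below it is at 38 mm
- cam_knob (a joint): knob angle (rad), clockwise from above positive; at 0 the bar lies along the stand's x. Starts at 0 to 0.2, stays where left, stop at 2.4. The cam's setting is unknown: the notch's edge comes between 0.5 and 1.2. Before it drag is under 0.25 N m; over the next 0.2 rad the follower drops and pulls the knob on, up to 0.7 N m; then none for 0.1 to 0.2 rad; then the far side resists, over 0.3
- glass_dish: bystander: shallow glass dish with a coin, 68 mm across, 13 mm high; origin under its centre
- dropper: bystander: brown dropper bottle with black bulb, 33 mm across, 102 mm high; origin under its centre
- label_slips: bystander: banded stack of paper slips, 51 x 73 x 16 mm; origin under its centre
- jaw: the sprung steel jaw with its draw bar and follower: 30 mm wide along the stand's x, 10 mm thick, 22 mm high above the plate, on the far side of the seat from the knob; axes as the stand's. Its origin lies at the stand's origin when the jaw is open and goes 5 mm along the stand's -y when the follower drops and the jaw grips the loupe with about 12 N
- jaw_face (a point): middle of the jaw's inner face, 27.5 mm above the stand's underside. Its y in the stand: 69 to 70.5 mm while the follower rides the cam before the notch (jaw open); about 65.3 mm when it has dropped and the jaw grips the loupe; 64.2 mm in the notch with no loupe; above 71 mm when the cam is forced over the far side of the notch
Things that resemble listed ones, but are neither listed nor needed, are in the scene too. Of the things that look like the loupe, take the one that is farthest to the robot's right at the start.

How it is judged:
By the outcome, as a careful person would: the job done as asked, in the order asked, and still so for the second after the job is handed in, with the robot touching nothing.
It also fails if it takes over 72 s, if anything falls off the work surface, if the arm or the gripper's body presses on something with over 40 N, if the wrist force passes 120 N, or if a joint passes its speed limit or range.

## Working session

There is one attempt and no reset: what is moved stays moved. The work goes in short steps, Python scripts to look and compute and a tool call to move; the robot and the scene stay as the last step left them, time stands still between calls to the robot, and variables do not carry over. Pictures are saved under pics/ and viewed, at most 10 in all, crops included, and the job is handed in when it is done.

Besides the shell and the picture viewer there is one more tool, called after "Emit:" as name(argument=value, ...) on one line, values as JSON. play_rows: Moves the arm, as the interface text tells. Its arguments: {"type":"object","properties":{"dp":{"type":"array"},"rot":{"type":"array"},"fingers":{"type":"number"},"grip_force":{"type":"number"}},"required":["dp","rot"]}

```bash
mkdir -p pics; ls; cat > h.py <<'E'
import numpy as np, cv2
from scipy.spatial.transform import Rotation as Ro
from rig import telemetry, optics, r
def ray(f,uv):
    p=cv2.undistortPoints(np.array([[uv]],float),f["mtx"],np.array(f["D"],float))[0,0]
    d=np.array([p[0],p[1],1.0]); R=np.array(f["R"]); t=np.array(f["t"])
    return -R.T@t, R.T@d
def onz(f,uv,z):
    c,d=ray(f,uv); return c+d*(z-c[2])/d[2]
def wristify(f,s):
    T=np.eye(4); T[:3,:3]=Ro.from_euler('xyz',s["tcp_rot"]).as_matrix(); T[:3,3]=s["eef_pos"]
    C=T@np.array(f["mount"]); f["R"]=C[:3,:3].T; f["t"]=-C[:3,:3].T@C[:3,3]; return f
def proj(f,X):
    return cv2.projectPoints(np.array(X,float).reshape(-1,3),cv2.Rodrigues(np.array(f["R"]))[0],np.array(f["t"],float),f["mtx"],np.array(f["D"],float))[0][:,0]
def grab(n):
    s=telemetry.sense(); f=optics.grab_frame(n)
    f["mtx"]=np.array(f["mtx"],float)
    return wristify(f,s) if n=="wrist" else f
def save(f,p,k=1): cv2.imwrite(p,cv2.resize(f["color"][:,:,::-1],None,fx=k,fy=k,interpolation=cv2.INTER_CUBIC))
E
python3 - <<'E'
from h import *
import pickle
for n in("top","scene"):
    f=grab(n); save(f,f"pics/{n}0.png",1.5); pickle.dump(f,open(n+".pkl","wb"))
    print(n,-np.array(f["R"]).T@np.array(f["t"]))
print(telemetry.sense())
E
```

```text
pics
top [ 486.6926135  -100.51198824  906.08473597]
scene [303.62094932 495.85681886 772.63784442]
{'clock': 0.1, 'qpos': array([-1.13240829e+00,  3.53579922e-01,  1.63405097e+00, -1.42208173e-05,
        1.15520728e+00, -2.40542119e-03]), 'qvel': array([-0.00134349, -0.00205122, -0.00234113, -0.00047324, -0.00079441,
        0.00120159]), 'joint_efforts': array([ 7.81832878e-04, -6.06353974e+01, -3.42818427e+01,  8.40948610e-05,
        3.95220224e-03, -1.05312128e-05]), 'eef_pos': array([ 266.47335586, -564.8771259 ,  230.63987618]), 'tcp_rot': array([-3.14034711e+00,  1.00071475e-05,  4.40799215e-01]), 'contact_force': array([0.04418444, 0.23476802, 0.43516238]), 'wrist_torque': array([ 0.01744066, -0.03888776,  0.02386246]), 'grasp_force': 0.0, 'opening': 0.9970911219545616}
```

View pics/top0.png

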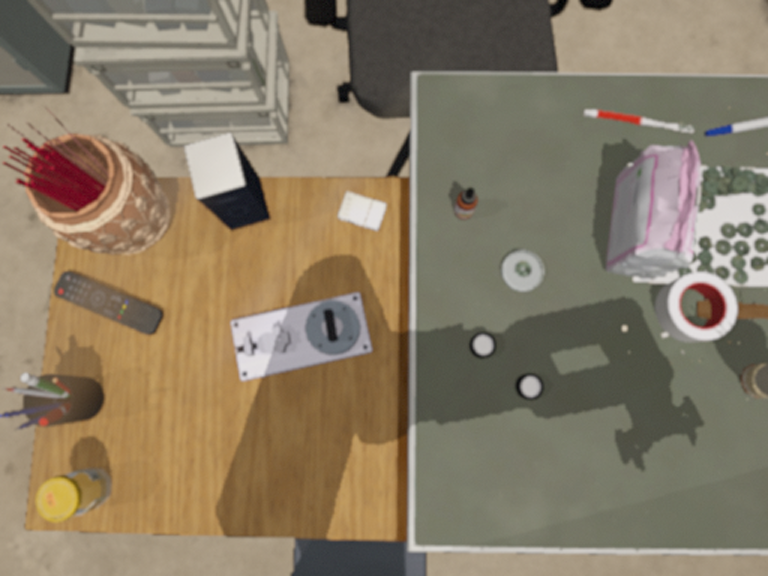

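View pics/scene0.png

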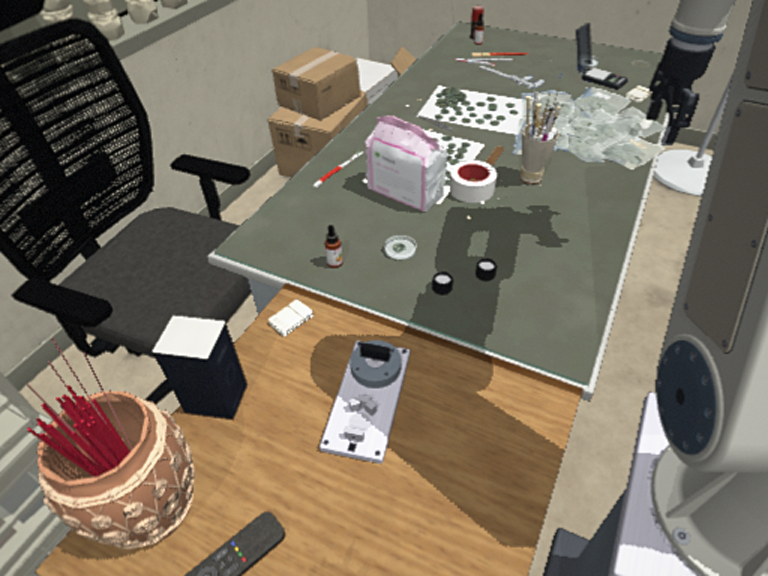

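The top picture shows loupe-like things at display pixels (483,345) and (530,386), with the brush cup at (757,380) and the tape roll at (700,305) as other round objects. The stand's plate is centred near (300,337), with its knob end at right. I'll measure the candidates and the stand next.

```bash
python3 - <<'E'
from h import *
import pickle
t=pickle.load(open("top.pkl","rb")); s=pickle.load(open("scene.pkl","rb"))
print(t["mtx"][0,0])
def tri(a,b):
    c1,d1=ray(t,a); c2,d2=ray(s,b)
    A=np.array([d1,-d2]).T; k=np.linalg.lstsq(A,c2-c1,rcond=None)[0]
    p,q=c1+k[0]*d1,c2+k[1]*d2; return (p+q)/2,np.linalg.norm(p-q)
# loupe tops & rough stand corners
for n,a,b in [("L1",(483,345),(442,280)),("L2",(530,386),(486,267)),("knob",(332,326),(375,351)),
  ("c1",(360,294),(352,342)),("c2",(371,350),(411,349)),("c3",(241,379),(382,462)),("c4",(231,321),(320,449))]:
    print(n,tri(np.array(a)/1.5,np.array(b)/1.5))
for n,a in [("L1",(483,345)),("L2",(530,386)),("brushcup",(757,380)),("dish",(523,270))]: print(n,onz(t,np.array(a)/1.5,30))
# plate mask
hsv=cv2.cvtColor(t["color"],cv2.COLOR_RGB2HSV)
for y,x in [(216,180),(240,200),(240,163),(225,250),(230,322),(257,353)]: print((x,y),t["color"][y,x],hsv[y,x])
m=((t["color"][:,:,2].astype(int)-t["color"][:,:,0])>-12).astype(np.uint8); m[:190]=0;m[256:]=0;m[:,:150]=0;m[:,252:]=0
cs=max(cv2.findContours(cv2.morphologyEx(m,cv2.MORPH_OPEN,np.ones((3,3))),0,1)[0],key=cv2.contourArea)
r_=cv2.minAreaRect(cs);bx=cv2.boxPoints(r_);print(r_,bx)
for p in bx: print(onz(t,p,16))
a=cv2.resize(t["color"][185:275,145:260],None,fx=5,fy=5,interpolation=cv2.INTER_CUBIC)
b=cv2.resize(t["color"][215:275,305:370],None,fx=4,fy=4,interpolation=cv2.INTER_CUBIC)
c=np.zeros((450,575+0,3),np.uint8);c[:]=a
d=np.zeros((450,800,3),np.uint8);d[:,:540]=a[:,:540];d[:240,540:]=b
cv2.imwrite("pics/crop1.png",d[:,:,::-1])
E
```

```text
365.1065017175607
L1 (array([ 556.25117037, -235.91701987,   19.94875195]), np.float64(1.0589539555908316))
L2 (array([ 491.33599135, -310.31545163,   18.00179623]), np.float64(0.3093863020926629))
knob (array([580.38996837,   4.4862312 ,  56.69558792]), np.float64(1.8789130397216192))
c1 (array([644.17306341, -32.88726375,   4.15952141]), np.float64(9.67498893527795))
c2 (array([544.09708658, -55.87676886,  13.59760903]), np.float64(3.6229539110955162))
c3 (array([494.99647233, 156.35044294,   6.99184249]), np.float64(2.175561953689361))
c4 (array([590.46047783, 178.77393209,   7.61457723]), np.float64(1.1786218736437635))
L1 [ 554.96201112 -234.53631453   30.        ]
L2 [ 491.41941379 -307.43604057   30.        ]
brushcup [ 504.37709355 -666.80289323   30.        ]
dish [ 677.82592803 -301.53302454   30.        ]
(180, 216) [221 218 224] [135   7 224]
(200, 240) [172 168 176] [135  12 176]
(163, 240) [224 219 223] [156   6 224]
(250, 225) [119  89  52] [ 17 144 119]
(322, 230) [189 186 183] [ 15   8 189]
(353, 257) [189 187 185] [ 15   5 189]
((199.7716827392578, 223.9562225341797), (40.72452163696289, 89.26424407958984), 77.6609115600586) [[151.81921 213.60208]
 [239.02145 194.52658]
 [247.72415 234.31036]
 [160.52191 253.38586]]
[590.96222084 181.90701262  16.        ]
[641.22941466 -32.94787643  16.        ]
[543.31267555 -56.43939715  16.        ]
[494.20350076 154.39254279  16.        ]
```

View pics/crop1.png

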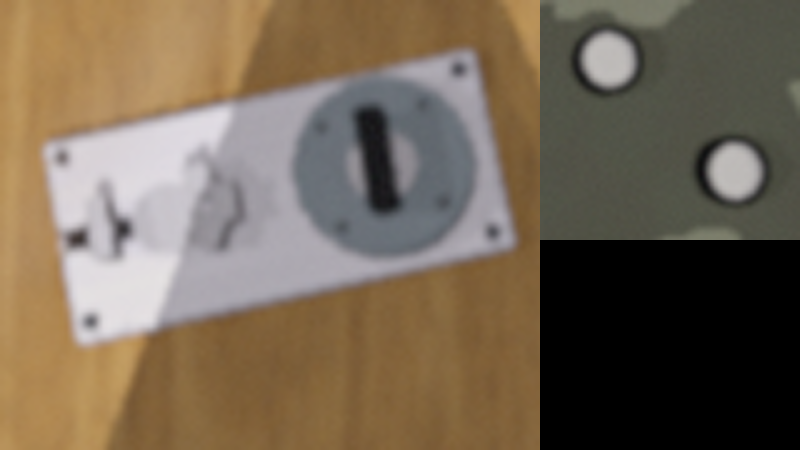

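Candidates: A at top (322,230), y≈-236, and B at top (353,257), y≈-310. Both show as round black-rimmed cups in the close crop. B is farthest to the robot's right, so I'm taking B. The crop also shows the stand with its knob bar nearly across the plate, and the V and jaw at left.

```bash
cat >> h.py <<'E'
def go(pos,yaw,s=None):
    s=s or telemetry.sense()
    R0=Ro.from_euler('xyz',s["tcp_rot"]); d=R0.inv().apply(np.array(pos)-s["eef_pos"])/40
    rv=(R0.inv()*Ro.from_euler('xyz',[np.pi,0,np.radians(yaw)])).as_rotvec()
    print("at",s["eef_pos"].round(1),np.degrees(s["tcp_rot"]).round(2),"t",s["clock"]); print("dp",d.round(3),"rot",(np.degrees(rv)/6).round(3))
E
python3 -c "
from h import *
go([470,-300,200],57.7)"
```

```text
at [ 266.5 -564.9  230.6] [-179.93    0.     25.26] t 0.1
dp [ 7.427 -3.817  0.771] rot [-1.200e-02 -3.000e-03 -5.407e+00]
```

Emit:
play_rows(dp=[[0.9, -0.46, 0.1], [1.8, -0.92, 0.2], [2.7, -1.4, 0.3], [3.6, -1.85, 0.4], [4.5, -2.3, 0.5]], rot=[[0, 0, -0.65], [0, 0, -1.3], [0, 0, -1.95], [0, 0, -2.6], [0, 0, -3.3]], fingers=1.0)

```text
clock: 0.52
eef_pos: [390.7, -403.5, 210.8]
tcp_rot: [-3.141, -0.0, 0.789]
contact_force: [0.8, -0.5, 0.5]
opening: 0.996
grasp_force: 0.0
```

```bash
python3 -c "
from h import *
go([470,-300,200],57.7)"
```

```text
at [ 390.7 -403.5  210.8] [-1.7997e+02 -1.0000e-02  4.5210e+01] t 0.5167
dp [ 3.233 -0.417  0.272] rot [-5.000e-03 -2.000e-03 -2.082e+00]
```

Emit:
play_rows(dp=[[0.8, -0.1, 0.07], [1.6, -0.2, 0.14], [2.4, -0.3, 0.2], [3.2, -0.4, 0.25], [3.2, -0.4, 0.25]], rot=[[0, 0, -0.5], [0, 0, -1.0], [0, 0, -1.5], [0, 0, -2.0], [0, 0, -2.0]])

```text
clock: 0.93
eef_pos: [471.6, -299.3, 200.6]
tcp_rot: [-3.141, -0.002, 1.002]
contact_force: [0.0, 0.9, -0.1]
opening: 1.002
grasp_force: 0.0
```

```bash
python3 - <<'E'
from h import *
f=grab("wrist"); save(f,"pics/w1.png",1.2)
print(telemetry.sense()["eef_pos"],proj(f,[[491.3,-310.3,15],[556,-235,15]])*1.2)
E
```

```text
[ 470.44518196 -301.07445356  200.76424825] [[330.25793112 196.29306369]
 [349.21097495  80.04143664]]
```

View pics/w1.png

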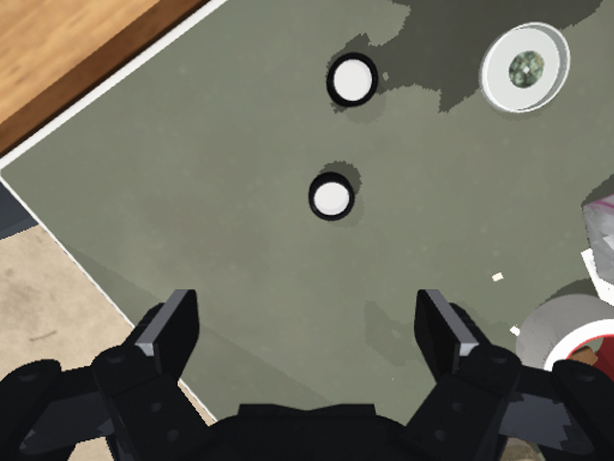

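The wrist picture shows loupe B at (331,196) and loupe A at (352,79), matching the projected estimates. Next I'll measure B's outline.

```bash
python3 - <<'E'
from h import *
f=grab("wrist"); g=cv2.cvtColor(f["color"],cv2.COLOR_RGB2GRAY)
m=(g<45).astype(np.uint8)
for c in cv2.findContours(m,0,1)[0]:
    if cv2.contourArea(c)>300:
        (x,y),R=cv2.minEnclosingCircle(c); M=cv2.moments(c); q=(M["m10"]/M["m00"],M["m01"]/M["m00"])
        if y<220: print(q,R,(g[int(q[1]),int(q[0])]),onz(f,q,16), cv2.boundingRect(c))
go([490,-310,100],57.7)
E
```

```text
(275.6361806154731, 160.86540120793788) 20.264572143554688 234 [ 491.95957214 -309.82057267   16.        ] (257, 141, 39, 41)
(293.04560585885486, 63.50099866844208) 23.717182159423828 233 [ 557.84367624 -235.72218346   16.        ] (272, 41, 43, 46)
(85.53405666063892, 62.29987944544906) 106.40028381347656 32 [ 386.40638418 -124.66275292   16.        ] (0, 0, 171, 129)
at [ 469.6 -302.3  200.9] [-1.7995e+02  1.0000e-02  5.7180e+01] t 1.0333
dp [0.115 0.534 2.522] rot [-0.008  0.002 -0.087]
```

Emit:
play_rows(dp=[[0.05, 0.2, 0.8], [0.1, 0.4, 1.6], [0.15, 0.57, 2.4], [0.15, 0.57, 3.2], [0.15, 0.57, 3.2]], rot=[[0, 0, 0], [0, 0, 0], [0, 0, 0], [0, 0, 0], [0, 0, 0]])

```text
clock: 1.45
eef_pos: [487.7, -309.7, 67.7]
tcp_rot: [-3.132, 0.0, 0.994]
contact_force: [-1.3, 0.9, -0.4]
opening: 1.002
grasp_force: 0.0
```

```bash
python3 - <<'E'
from h import *
f=grab("wrist"); g=cv2.cvtColor(f["color"],cv2.COLOR_RGB2GRAY)
print(proj(f,[[492,-310,0],[492,-310,30]]))
u,v=proj(f,[492,-310,30])[0]
m=(g>170).astype(np.uint8)
for c in cv2.findContours(m,0,1)[0]:
    if cv2.contourArea(c)>800:
        e=cv2.fitEllipse(c); print("white",e)
m=(g<45).astype(np.uint8)
for c in cv2.findContours(m,0,1)[0]:
    if cv2.contourArea(c)>300:
        x,y,w,h=cv2.boundingRect(c); print("dark",x,y,w,h, onz(f,(x,y+h/2),30),onz(f,(x+w,y+h/2),30), onz(f,(x+w/2,y+h/2),15))
go([492,-310,0],57.7)
E
```

```text
[[260.08645845 197.71785688]
 [260.36290095 213.18931082]]
white ((259.9250183105469, 210.28028869628906), (39.600921630859375, 46.11102294921875), 90.12381744384766)
white ((286.8135681152344, 44.70842361450195), (54.2394905090332, 59.422672271728516), 7.168182373046875)
white ((493.0569763183594, 42.73714828491211), (43.33245849609375, 97.66925048828125), 178.7408447265625)
dark 0 242 512 142 [ 299.79744061 -273.93609593   30.        ] [ 596.59671263 -464.42122899   30.        ] [ 442.08812349 -381.37696288   15.        ]
dark 229 172 63 67 [ 478.33336663 -295.00249079   30.        ] [ 511.37063193 -316.3977206    30.        ] [ 491.93506212 -310.4559543    15.        ]
dark 251 3 74 82 [ 540.54354079 -225.55604363   30.        ] [ 573.55900807 -247.24729609   30.        ] [ 559.32510315 -235.3862743    15.        ]
at [ 488.8 -310.3   70.6] [-1.7961e+02  2.0000e-02  5.6960e+01] t 1.5
dp [0.051 0.075 1.763] rot [-0.065  0.003 -0.123]
```

Emit:
play_rows(dp=[[0.05, 0.07, 0.5], [0.05, 0.07, 1.0], [0.05, 0.07, 1.4], [0.05, 0.07, 1.75], [0.05, 0.07, 1.75]], rot=[[-0.06, 0, 0], [-0.06, 0, 0], [-0.06, 0, 0], [-0.06, 0, 0], [-0.06, 0, 0]])

```text
clock: 1.92
eef_pos: [494.3, -311.0, 3.2]
tcp_rot: [3.137, 0.0, 0.995]
contact_force: [-0.7, 0.5, -0.3]
opening: 0.995
grasp_force: 0.0
```

Emit:
play_rows(dp=[[0, 0, 0], [0, 0, 0], [0, 0, 0], [0, 0, 0], [0, 0, 0]], rot=[[0, 0, 0], [0, 0, 0], [0, 0, 0], [0, 0, 0], [0, 0, 0]], fingers=0.3, grip_force=25)

```text
clock: 2.33
eef_pos: [495.9, -311.2, 4.9]
tcp_rot: [3.133, 0.0, 0.996]
contact_force: [-2.5, -0.4, 8.9]
opening: 0.462
grasp_force: 24.3
```

```bash
python3 -c "
from h import *
s=telemetry.sense();print(s['opening'],s['grasp_force'],s['contact_force'])
go([492,-310,120],57.7)"
```

```text
0.46162556146843997 24.259636526112445 [-2.51228326 -0.36705572  8.92561311]
at [ 495.9 -311.2    4.9] [1.7953e+02 1.0000e-02 5.7060e+01] t 2.3333
dp [-0.028 -0.073 -2.878] rot [ 0.079  0.001 -0.107]
```

Emit:
play_rows(dp=[[0, 0, -0.3], [0, 0, -0.9], [0, 0, -1.7], [0, 0, -2.5], [0, 0, -3.0]], rot=[[0, 0, 0], [0, 0, 0], [0.05, 0, 0], [0.08, 0, 0], [0.08, 0, 0]])

```text
clock: 2.75
eef_pos: [495.6, -310.8, 127.5]
tcp_rot: [3.14, -0.0, 0.996]
contact_force: [0.4, 0.1, -0.6]
opening: 0.463
grasp_force: 25.8
```

```bash
python3 - <<'E'
from h import *
s=telemetry.sense();print(s['opening'],s['grasp_force'],s['contact_force'])
f=grab("wrist"); save(f,"pics/w2.png",1.2)
T=Ro.from_euler('xyz',s["tcp_rot"])
print([proj(f,T.apply([0,0,-z])+s["eef_pos"]) for z in (0,15,25,35)])
go([540,-100,150],93)
E
```

```text
0.4633125452531599 25.83387403807137 [ 0.41758814  0.06558108 -0.61161729]
[array([[253.48498528, 244.32803319]]), array([[253.30427654, 259.40631603]]), array([[253.16213875, 271.26064456]]), array([[252.99793267, 284.9493712 ]])]
at [ 497.2 -311.8  130.5] [ 1.7965e+02 -1.0000e-02  5.7060e+01] t 2.8
dp [ 5.026 -1.977 -0.498] rot [ 0.056  0.017 -5.99 ]
```

View pics/w2.png

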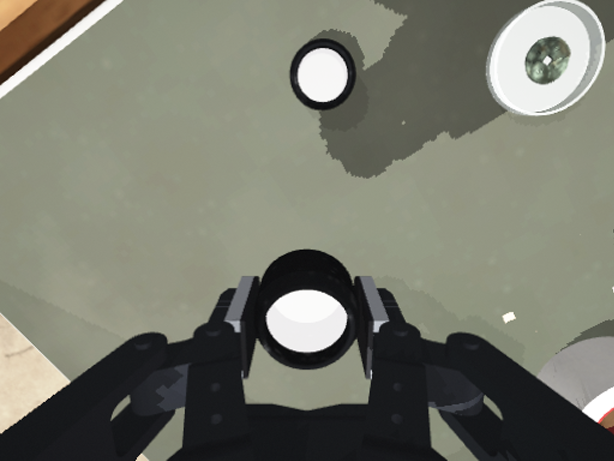

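The picture shows the loupe held level between the pads at (306,310), with the other one left at (323,74).

Emit:
play_rows(dp=[[0.8, -0.3, -0.2], [1.7, -0.7, -0.4], [2.6, -1.1, -0.6], [3.5, -1.45, -0.8], [4.4, -1.8, -0.95]], rot=[[0, 0, -1.1], [0, 0, -2.2], [0.03, 0, -3.3], [0.05, 0, -4.4], [0.05, 0, -5.5]])

```text
clock: 3.22
eef_pos: [530.0, -121.7, 163.0]
tcp_rot: [-3.136, -0.002, 1.577]
contact_force: [1.2, -0.9, -0.3]
opening: 0.462
grasp_force: 25.8
```

```bash
python3 - <<'E'
from h import *
go([575,10,170],103.2)
s=telemetry.sense()
f=optics.grab_frame("wrist"); M=np.array(f["mount"])
def tz(uv,z):
    p=cv2.undistortPoints(np.array([[uv]],float),np.array(f["mtx"]),np.array(f["D"],float))[0,0]
    d=M[:3,:3]@[p[0],p[1],1]; c=M[:3,3]; return c+d*(z-c[2])/d[2]
print("near rim",tz((255,307.5),-25),"far top",tz((255,208),-25),"far bottom",tz((255,208),5),"L",tz((213.5,272),-25),"R",tz((297,272),-25))
print(M)
E
```

```text
at [ 530.  -121.7  163. ] [-1.7969e+02 -1.4000e-01  9.0350e+01] t 3.2167
dp [ 3.287  1.144 -0.172] rot [-0.049 -0.028 -2.141]
near rim [-19.1748056    0.48611983 -25.        ] far top [ 28.94290329   0.56812382 -25.        ] far bottom [17.53583333  0.51570165  5.        ] L [ -0.83554532 -17.5968009  -25.        ] R [ -0.87966458  18.84686729 -25.        ]
[[-1.52483693e-03 -9.56373301e-01 -2.92143431e-01  7.37465562e+01]
 [ 9.99998716e-01 -1.31434335e-03 -9.16782831e-04  7.74022889e-01]
 [ 4.92809845e-04 -2.92144454e-01  9.56374077e-01 -1.42831274e+02]
 [ 0.00000000e+00  0.00000000e+00  0.00000000e+00  1.00000000e+00]]
```

Emit:
play_rows(dp=[[0.7, 0.25, -0.05], [1.4, 0.5, -0.1], [2.1, 0.8, -0.15], [2.8, 1.0, -0.2], [3.3, 1.15, -0.2]], rot=[[0, 0, -0.4], [0, 0, -0.9], [-0.05, 0, -1.3], [-0.05, 0, -1.7], [-0.05, 0, -2.1]])

```text
clock: 3.68
eef_pos: [576.5, 10.9, 170.8]
tcp_rot: [3.141, -0.004, 1.794]
contact_force: [0.2, 0.2, -0.7]
opening: 0.462
grasp_force: 25.8
```

Emit:
play_rows(dp=[[0, 0, 0], [0, 0, 0]], rot=[[0, 0, 0], [0, 0, 0]])

```text
clock: 3.85
eef_pos: [575.8, 9.6, 170.1]
tcp_rot: [-3.141, -0.003, 1.793]
contact_force: [-0.1, -0.1, -0.7]
opening: 0.462
grasp_force: 25.8
```

```bash
python3 - <<'E'
from h import *
import pickle
s=telemetry.sense();f=grab("wrist"); save(f,"pics/w3.png",1.5); pickle.dump(f,open("w3.pkl","wb"))
print(s["eef_pos"],np.degrees(s["tcp_rot"]))
a=np.radians(13.2);ex=np.array([np.cos(a),np.sin(a),0]);ey=np.array([-np.sin(a),np.cos(a),0])
O=np.array([565.4,70.5,0])
for n,p in dict(seat=(0,45,16),jaw=(0,69.7,38),cp=(50,100,16),cm=(-50,100,16)).items(): print(n,proj(f,O+ex*p[0]+ey*p[1]+[0,0,p[2]])*1.5)
E
```

```text
[575.83712801   9.58625218 170.05558703] [-179.97984398   -0.18510374  102.74952535]
seat [[386.94466707  82.21999335]]
jaw [[386.957421    26.42621296]]
cp [[476.3078445  -26.91666516]]
cm [[296.42791429 -24.85599041]]
```

View pics/w3.png

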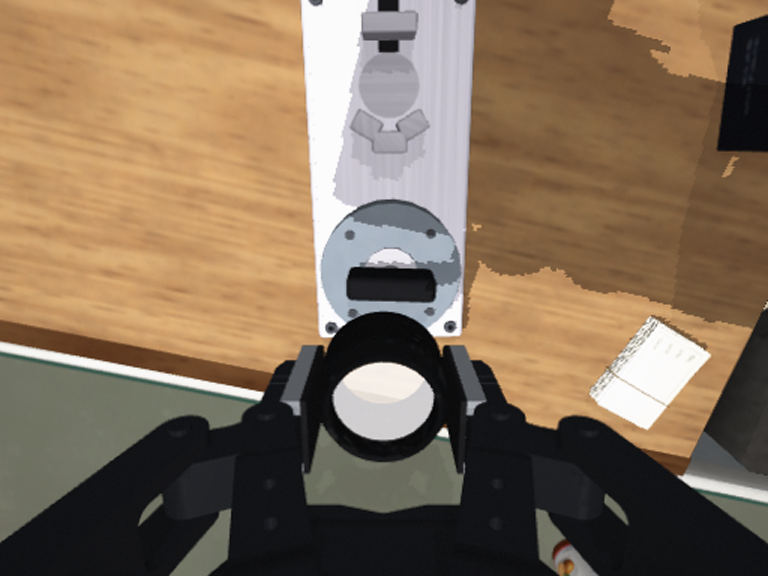

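The picture shows the seat's round mark at (389,85), the V block at (390,130), the jaw at (389,25), the knob bar at (391,283), and the plate screws at (331,327), (450,327), (315,1) and (461,1).

```bash
python3 - <<'E'
from h import *
import pickle
f=pickle.load(open("w3.pkl","rb"))
P={n:onz(f,np.array(p)/1.5,z) for n,p,z in [("s1",(331,327.5),16),("s2",(450,327),16),("s3",(315.5,1),16),("s4",(460.5,1),16),("seat",(389,85),16),("kL",(348,268),72),("kR",(435,270),72),("hous",(391,0),38),("knobtop",(391.5,283),72)]}
for k,v in P.items(): print(k,v.round(1))
for a,b in [("s1","s2"),("s3","s4"),("s1","s3"),("s2","s4"),("kL","kR")]:
    d=P[b]-P[a]; print(a,b,np.degrees(np.arctan2(d[1],d[0])),np.linalg.norm(d))
print(sum(P[k] for k in("s1","s2","s3","s4"))/4)
g=cv2.cvtColor(f["color"],cv2.COLOR_RGB2GRAY)
m=(g<50).astype(np.uint8); m[:170]=0;m[205:]=0;m[:,:225]=0;m[:,296:]=0
c=max(cv2.findContours(m,0,1)[0],key=cv2.contourArea); print(cv2.minAreaRect(c),cv2.boundingRect(c))
t=grab("top"); g=cv2.cvtColor(t["color"],cv2.COLOR_RGB2GRAY)
E
```

```text
s1 [552.1 -47.2  16. ]
s2 [632.5 -28.7  16. ]
s3 [506.4 146.4  16. ]
s4 [586.3 164.4  16. ]
seat [556.7 113.1  16. ]
kL [556.1  13.1  72. ]
kR [602.3  22.3  72. ]
hous [548.8 150.7  38. ]
knobtop [581.  10.  72.]
s1 s2 12.946516367119361 82.49651836220266
s3 s4 12.636396602715307 81.90984691694136
s1 s3 103.26740924786714 198.9342923233865
s2 s4 103.43781307760496 198.4951256179587
kL kR 11.31040379863143 47.13049551423383
[569.31949373  58.73492581  16.        ]
((260.4677734375, 189.12765502929688), (59.03305435180664, 21.534067153930664), 1.6365771293640137) (231, 178, 60, 23)
```

```bash
python3 -c "
from h import *
go([555.3,115.1,75],103.2)"
```

```text
at [575.4   8.2 169.8] [-179.94   -0.18  102.63] t 3.95
dp [2.71  0.096 2.377] rot [-0.009 -0.03  -0.096]
```

Emit:
play_rows(dp=[[0.8, 0.05, 0.2], [1.6, 0.1, 0.5], [2.3, 0.1, 1.0], [2.7, 0.1, 1.7], [2.7, 0.1, 2.3]], rot=[[0, 0, -0.1], [0, -0.03, -0.1], [0, -0.03, -0.1], [0, -0.03, -0.1], [0, -0.03, -0.1]])

```text
clock: 4.37
eef_pos: [555.2, 116.7, 77.2]
tcp_rot: [-3.142, -0.001, 1.802]
contact_force: [0.1, -0.6, -0.2]
opening: 0.46
grasp_force: 25.8
```

Emit:
play_rows(dp=[[0, 0, 0], [0, 0, 0], [0, 0, 0]], rot=[[0, 0, 0], [0, 0, 0], [0, 0, 0]])

```text
clock: 4.62
eef_pos: [556.7, 114.3, 79.0]
tcp_rot: [3.141, -0.0, 1.801]
contact_force: [1.7, -0.7, -0.7]
opening: 0.46
grasp_force: 25.8
```

```bash
python3 - <<'E'
from h import *
f=grab("wrist"); save(f,"pics/w4.png",1.5)
g=grab("scene"); save(g,"pics/s4.png",1.5)
go([555.3,115.1,21],103.2)
E
```

```text
at [557.2 114.5  79.6] [ 1.7990e+02 -1.0000e-02  1.0317e+02] t 4.7167
dp [ 0.025 -0.046  1.464] rot [ 0.017 -0.002 -0.005]
```

View pics/w4.png

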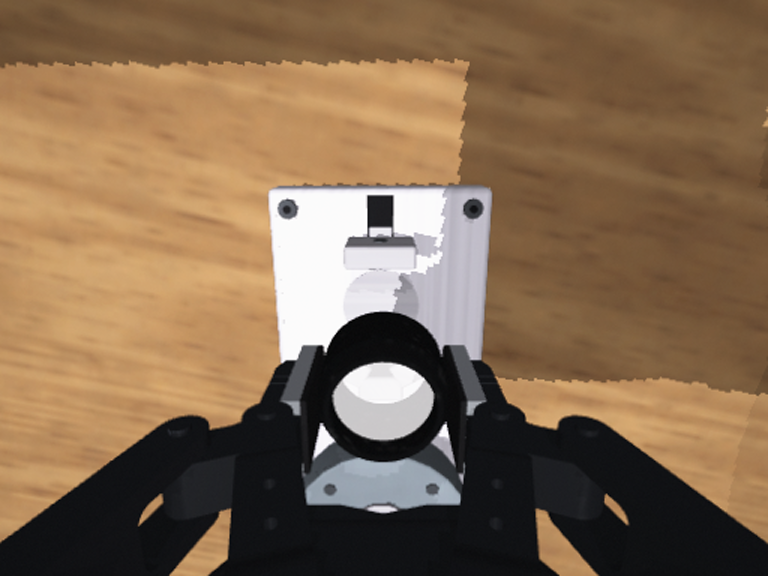

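The picture shows the loupe at (383,385) over the seat, the jaw at (380,252), and the far screws at (288,208) and (473,208).

```bash
python3 - <<'E'
from h import *
s=telemetry.sense(); f=grab("wrist")
print(s["eef_pos"])
a=onz(f,np.array((288,208))/1.5,16);b=onz(f,np.array((473,208))/1.5,16)
d=(b-a)[:2];print(a,b,np.linalg.norm(d),np.degrees(np.arctan2(d[1],d[0])))
ey=np.array([-.228,.9736]); m=(a+b)[:2]/2
print("mid",m,"seat",m-ey*(91-0.25-45)) # screws at y~+90.2
print("seatmark top edge/sides", [onz(f,np.array(p)/1.5,16) for p in ((344,303),(418,303),(381,269))])
print("jaw top inner edge",[onz(f,np.array(p)/1.5,38) for p in ((345,248),(416,248))], "bottom",[onz(f,np.array(p)/1.5,16) for p in ((345,269),(416,269))])
go([555.3,115.1,21],103.2)
E
```

```text
[557.2341715  114.51230538  79.56298057]
[506.47682487 148.54841919  16.        ] [586.78068338 167.19784438  16.        ] 82.44095311864201 13.074366908555495
mid [546.62875413 157.87313178] seat [557.05975413 113.33093178]
seatmark top edge/sides [array([539.85075771, 110.18464139,  16.        ]), array([574.05886054, 118.117488  ,  16.        ]), array([553.18266311, 130.45649707,  16.        ])]
jaw top inner edge [array([535.52173463, 141.74902198,  38.        ]), array([563.79822913, 148.31195593,  38.        ])] bottom [array([536.9141056 , 126.68111676,  16.        ]), array([569.00352719, 134.1266158 ,  16.        ])]
at [557.2 114.6  79.5] [ 1.7989e+02 -1.0000e-02  1.0318e+02] t 4.7667
dp [ 0.022 -0.045  1.462] rot [ 0.018 -0.002 -0.003]
```

Emit:
play_rows(dp=[[0.03, -0.03, 0.4], [0.03, -0.03, 0.7], [0.03, -0.03, 0.9], [0.03, -0.03, 0.9], [0.03, -0.03, 0.9]], rot=[[0.02, 0, 0], [0.02, 0, 0], [0.02, 0, 0], [0.02, 0, 0], [0.02, 0, 0]])

```text
clock: 5.18
eef_pos: [554.1, 115.9, 41.5]
tcp_rot: [-3.138, -0.0, 1.802]
contact_force: [0.2, -0.7, 0.2]
opening: 0.465
grasp_force: 25.8
```

```bash
python3 - <<'E'
from h import *
go([555.9,115.6,24],103.2)
f=grab("wrist"); save(f,"pics/w5.png",1.5)
g=grab("scene"); c=cv2.resize(g["color"][200:320,200:290],None,fx=6,fy=6,interpolation=cv2.INTER_CUBIC)[:600]; cv2.imwrite("pics/s5.png",c[:,:,::-1])
E
```

```text
at [554.1 115.9  41.5] [-1.7977e+02 -2.0000e-02  1.0325e+02] t 5.1833
dp [-0.018  0.043  0.438] rot [-0.038 -0.003  0.008]
```

View pics/w5.png

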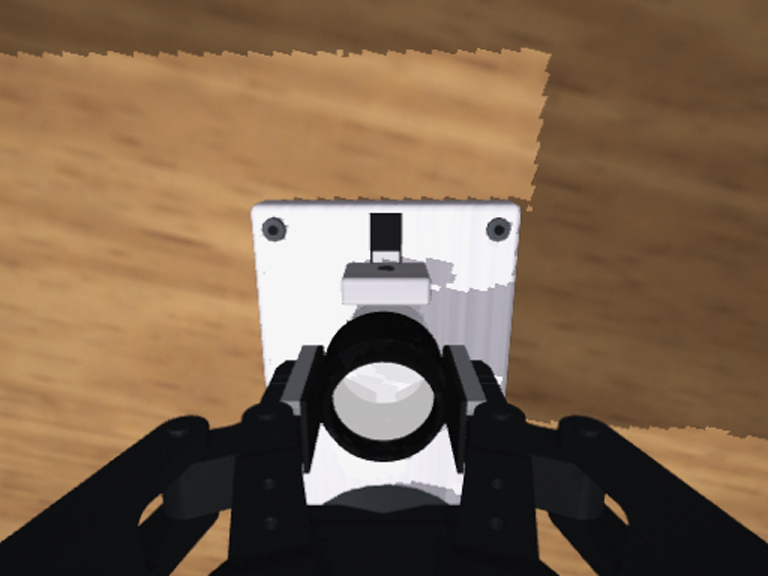

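The picture shows the loupe's far edge at (383,312), with the jaw's inner edge at row 304 just ahead. Jaw columns 342-430 centre at 386, and the loupe is at 383.

```bash
python3 - <<'E'
from h import *
s=telemetry.sense(); f=grab("wrist"); T=Ro.from_euler('xyz',s["tcp_rot"]).inv()
tl=lambda p,z: T.apply(onz(f,np.array(p)/1.5,z)-s["eef_pos"]).round(1)
print(s["eef_pos"],"jaw inner",tl((342,304),38),tl((430,304),38),"outer",tl((343,278),38),tl((430,278),38))
a,b=tl((273.5,230),16),tl((498,230),16); print("screws",a,b, "seat from screws",(a+b)/2-[45.4,0,0])
print("loupe rim L/R",tl((325,390),66),tl((443,390),66),"near",tl((383,461),66),"far bottom",tl((383,312),37), tl((383,312),45))
print("edges plate",tl((257,300),16),tl((515,300),16))
E
```

```text
[554.75400646 116.12218075  42.20441164] jaw inner [ 20.6 -13.4   4.2] [20.6 16.4  4.2] outer [ 29.8 -12.8   4.2] [29.8 16.1  4.2]
screws [ 41.8 -40.   26.3] [41.7 43.1 26.1] seat from screws [-3.65  1.55 26.2 ]
loupe rim L/R [  4.2 -16.4 -23.8] [  4.2  17.9 -23.8] near [-20.2   0.5 -23.8] far bottom [17.3  0.5  5.2] [20.4  0.5 -2.8]
edges plate [ 14.3 -48.4  26.3] [14.3 51.6 26.1]
```

Emit:
play_rows(dp=[[-0.01, 0.02, 0.1], [-0.01, 0.02, 0.2], [-0.01, 0.02, 0.3], [-0.01, 0.02, 0.35], [-0.01, 0.02, 0.35]], rot=[[-0.02, 0, 0], [-0.02, 0, 0], [-0.02, 0, 0], [-0.02, 0, 0], [-0.02, 0, 0]])

```text
clock: 5.75
eef_pos: [554.7, 115.8, 27.1]
tcp_rot: [-3.14, -0.0, 1.802]
contact_force: [0.3, -0.3, -0.4]
opening: 0.463
grasp_force: 25.8
```

Emit:
play_rows(dp=[[0, 0, 0.0], [0, 0, 0.05], [0, 0, 0.1]], rot=[[0, 0, 0], [0, 0, 0], [0, 0, 0]])

```text
clock: 6.0
eef_pos: [555.5, 116.0, 23.9]
tcp_rot: [-3.141, -0.0, 1.802]
contact_force: [-0.2, 0.6, -0.1]
opening: 0.461
grasp_force: 25.8
```

Emit:
play_rows(dp=[[0, 0, 0.03], [0, 0, 0.06], [0, 0, 0.08], [0, 0, 0.08]], rot=[[0, 0, 0], [0, 0, 0], [0, 0, 0], [0, 0, 0]])

```text
clock: 6.33
eef_pos: [555.2, 115.9, 20.6]
tcp_rot: [-3.141, -0.0, 1.802]
contact_force: [-0.8, 0.5, 0.3]
opening: 0.462
grasp_force: 25.8
```

Emit:
play_rows(dp=[[0, 0, 0.03], [0, 0, 0.05], [0, 0, 0.05]], rot=[[0, 0, 0], [0, 0, 0], [0, 0, 0]])

```text
clock: 6.58
eef_pos: [555.3, 115.9, 20.3]
tcp_rot: [-3.141, -0.0, 1.802]
contact_force: [-6.5, -1.5, 21.1]
opening: 0.462
grasp_force: 27.8
```

Contact comes at the expected height, so the loupe is on the seat. I'll ease off and release.

Emit:
play_rows(dp=[[0, 0, -0.04], [0, 0, -0.05], [0, 0, -0.05]], rot=[[0, 0, 0], [0, 0, 0], [0, 0, 0]])

```text
clock: 6.83
eef_pos: [555.4, 115.9, 20.7]
tcp_rot: [-3.141, -0.0, 1.802]
contact_force: [0.4, 1.1, -0.1]
opening: 0.457
grasp_force: 25.8
```

Emit:
play_rows(dp=[[0, 0, 0], [0, 0, 0], [0, 0, 0], [0, 0, 0], [0, 0, 0]], rot=[[0, 0, 0], [0, 0, 0], [0, 0, 0], [0, 0, 0], [0, 0, 0]], fingers=0.75)

```text
clock: 7.25
eef_pos: [555.2, 115.9, 20.5]
tcp_rot: [-3.141, -0.0, 1.802]
contact_force: [0.1, 0.5, 0.0]
opening: 0.751
grasp_force: 0.0
```

Emit:
play_rows(dp=[[0, 0, -0.5], [0, 0, -1.3], [0, 0, -2.1], [0, 0, -2.9], [0, 0, -3.5]], rot=[[0, 0, 0], [0, 0, 0], [0, 0, 0], [0, 0, 0], [0, 0, 0]])

```text
clock: 7.67
eef_pos: [555.9, 116.0, 163.2]
tcp_rot: [3.141, -0.0, 1.802]
contact_force: [0.4, 0.0, 0.4]
opening: 0.744
grasp_force: 0.0
```

```bash
python3 - <<'E'
from h import *
go([582,4.5,160],191.5)
E
```

```text
at [555.9 116.  163.2] [ 1.7994e+02 -1.0000e-02  1.0326e+02] t 7.6667
dp [-2.863 -0.004  0.079] rot [ 1.0000e-02  6.0000e-03 -1.4707e+01]
```

Emit:
play_rows(dp=[[-0.7, 0, 0], [-1.4, 0, 0], [-2.1, 0, 0], [-2.85, 0, 0.05], [-2.85, 0, 0.05]], rot=[[0, 0, 0], [0, 0, 0], [0, 0, 0], [0, 0, 0], [0, 0, 0]])

```text
clock: 8.08
eef_pos: [582.4, 0.9, 158.6]
tcp_rot: [-3.141, 0.001, 1.8]
contact_force: [-0.6, -0.2, -0.1]
opening: 0.753
grasp_force: 0.0
```

Emit:
play_rows(dp=[[0, 0, 0], [0, 0, 0]], rot=[[0, 0, 0], [0, 0, 0]])

```text
clock: 8.25
eef_pos: [581.2, 5.2, 158.4]
tcp_rot: [-3.14, -0.001, 1.801]
contact_force: [0.1, -0.4, -0.4]
opening: 0.75
grasp_force: 0.0
```

```bash
python3 - <<'E'
from h import *
import pickle
s=telemetry.sense(); f=grab("wrist"); save(f,"pics/w6.png",1.5); pickle.dump((s,f),open("w6.pkl","wb"))
print(s["eef_pos"],np.degrees(s["tcp_rot"]))
E
```

```text
[581.21113125   5.19459916 158.42231536] [-1.79932456e+02 -4.67748146e-02  1.03210151e+02]
```

View pics/w6.png

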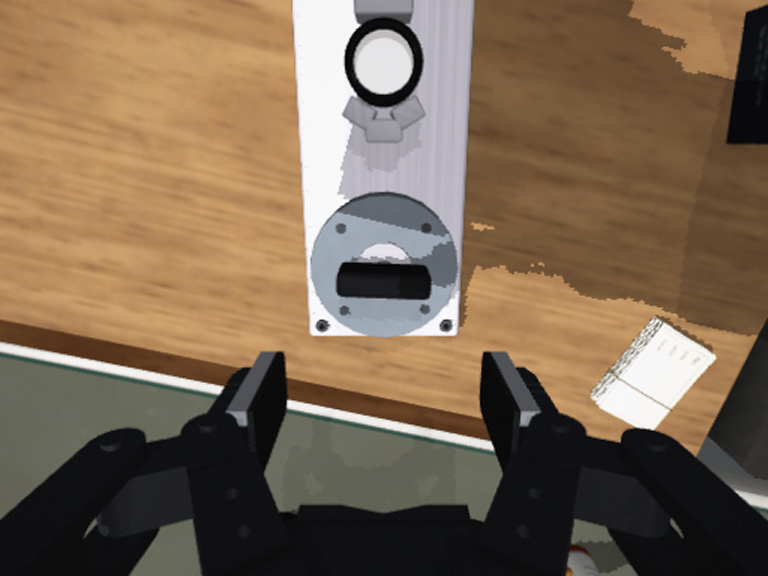

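The picture shows the loupe upright on the seat at (384,62), between the V block at (384,118) and the jaw at (384,10). The knob bar is at (384,281), and the housing circle spans 311-457 by 192-338.

```bash
python3 - <<'E'
from h import *
import pickle
s,f=pickle.load(open("w6.pkl","rb"))
w=lambda p,z: onz(f,np.array(p)/1.5,z)
print("housing",(w((311,264),38)+w((457,264),38))/2,(w((384,192),38)+w((384,338),38))/2)
bl,br=w((338,295),72),w((431,299),72); d=br-bl; print("bar front edge mid",(bl+br)/2,np.linalg.norm(d),np.degrees(np.arctan2(d[1],d[0])))
a,b=w((321.5,326),16),w((446,326),16); d=b-a; print("screw yaw",np.degrees(np.arctan2(d[1],d[0])),"knob est",(a+b)/2+43.4*np.array([-.228,.974,0]))
go([581,5,150],192)
E
```

```text
housing [581.21962341   9.14391601  38.        ] [581.85768334   6.47227287  38.        ]
bar front edge mid [5.8351878e+02 5.2720444e-01 7.2000000e+01] 48.87152928724597 10.555428938968536
screw yaw 13.164006678202284 knob est [582.22609713   4.16851835  16.        ]
at [581.2   5.6 158.5] [-1.7993e+02 -4.0000e-02  1.0326e+02] t 8.3
dp [-0.014 -0.007  0.212] rot [-3.000e-03 -1.400e-02 -1.479e+01]
```

Emit:
play_rows(dp=[[0, 0, 0], [0, 0, 0], [0, 0, 0], [0, 0, 0], [0, 0, 0]], rot=[[0, 0, -1.1], [0, 0, -2.2], [0, 0, -3.3], [0, 0, -4.4], [0, 0, -5.5]], fingers=0.55)

```text
clock: 8.72
eef_pos: [581.2, 6.3, 158.6]
tcp_rot: [-3.141, -0.001, 2.385]
contact_force: [-0.0, 0.3, 0.3]
opening: 0.552
grasp_force: 0.0
```

Emit:
play_rows(dp=[[0, 0, 0], [0, 0, 0], [0, 0, 0], [0, 0, 0], [0, 0, 0]], rot=[[0, 0, -1.1], [0, 0, -2.2], [0, 0, -3.3], [0, 0, -4.4], [0, 0, -5.5]])

```text
clock: 9.13
eef_pos: [581.2, 6.3, 158.6]
tcp_rot: [3.141, -0.001, 2.961]
contact_force: [0.0, -0.6, -0.1]
opening: 0.55
grasp_force: 0.0
```

```bash
python3 -c "
from h import *
go([581.8,6,110],190.6)"
```

```text
at [581.2   6.3 158.6] [ 1.7999e+02 -6.0000e-02  1.6968e+02] t 9.1333
dp [-0.017 -0.006  1.215] rot [ 3.000e-03 -1.000e-02 -3.487e+00]
```

Emit:
play_rows(dp=[[-0.02, 0, 0.3], [-0.02, 0, 0.6], [-0.02, 0, 0.9], [-0.02, 0, 1.2], [-0.02, 0, 1.2]], rot=[[0, 0, -1.0], [0, 0, -2.0], [0, -0.01, -3.0], [0, -0.01, -3.5], [0, -0.01, -3.5]])

```text
clock: 9.55
eef_pos: [580.5, 6.1, 108.5]
tcp_rot: [3.141, -0.003, -2.959]
contact_force: [-0.8, 0.0, -1.3]
opening: 0.552
grasp_force: 0.0
```

Emit:
play_rows(dp=[[0, 0, 0], [0, 0, 0], [0, 0, 0]], rot=[[0, 0, 0], [0, 0, 0], [0, 0, 0]])

```text
clock: 9.8
eef_pos: [582.8, 5.2, 111.5]
tcp_rot: [-3.141, 0.002, -2.963]
contact_force: [-0.2, -0.3, 0.5]
opening: 0.548
grasp_force: 0.0
```

```bash
python3 - <<'E'
from h import *
f=grab("wrist"); go([581.8,6,45],190.6)
g=cv2.cvtColor(f["color"],cv2.COLOR_RGB2GRAY)
save(f,"pics/w7.png",1.5)
E
```

```text
at [582.8   5.1 111.5] [-1.7999e+02  9.0000e-02 -1.6979e+02] t 9.85
dp [0.022 0.028 1.662] rot [-0.001  0.015 -0.065]
```

View pics/w7.png

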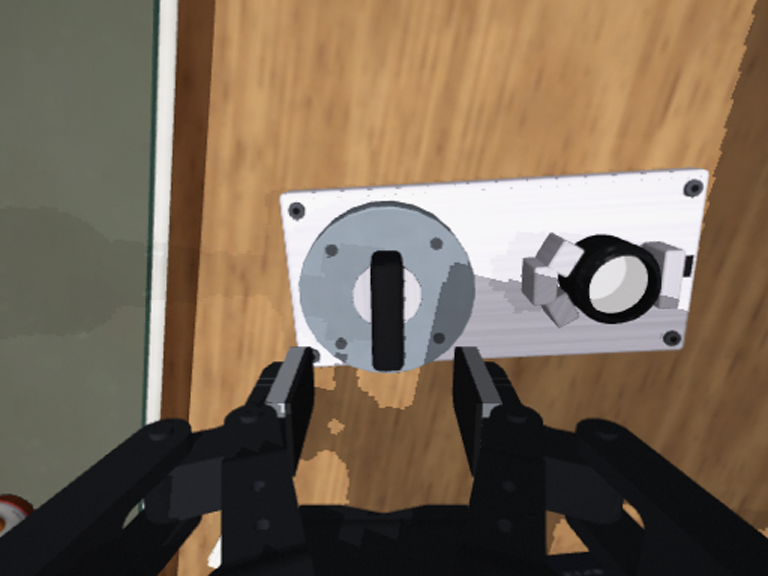

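The picture shows the knob bar at (387,310), aligned with the finger gap (centre about 383), and the loupe seated at (612,280).

```bash
python3 - <<'E'
from h import *
s=telemetry.sense(); f=grab("wrist"); T=Ro.from_euler('xyz',s["tcp_rot"]).inv()
tl=lambda p,z: T.apply(onz(f,np.array(p)/1.5,z)-s["eef_pos"]).round(1)
print("bar near end",tl((388,369),72),"far",tl((387,268),72),"housing",(tl((300,290),38)+tl((475,290),38))/2,(tl((387,203),38)+tl((387,372),38))/2)
go([581.8,6,45],190.6)
E
```

```text
bar near end [-22.    1.3  39.5] far [23.9  0.8 39.4] housing [ 3.35  1.35 73.5 ] [ 2.15  1.15 73.45]
at [582.7   5.  111.4] [-1.7999e+02  8.0000e-02 -1.6978e+02] t 9.9
dp [0.02 0.03 1.66] rot [-0.001  0.014 -0.064]
```

Emit:
play_rows(dp=[[0.04, 0.03, 0.4], [0.04, 0.03, 0.8], [0.04, 0.03, 1.2], [0.04, 0.03, 1.55], [0.04, 0.03, 1.65]], rot=[[0, 0, 0], [0, 0, 0], [0, 0, 0], [0, 0.01, 0], [0, 0.01, 0]])

```text
clock: 10.32
eef_pos: [579.5, 5.7, 43.1]
tcp_rot: [3.141, -0.003, -2.963]
contact_force: [-0.1, -0.2, 0.3]
opening: 0.545
grasp_force: 0.0
```

Emit:
play_rows(dp=[[0, 0, 0], [0, 0, 0], [0, 0, 0], [0, 0, 0]], rot=[[0, 0, 0], [0, 0, 0], [0, 0, 0], [0, 0, 0]])

```text
clock: 10.65
eef_pos: [581.2, 5.7, 45.6]
tcp_rot: [-3.141, 0.001, -2.963]
contact_force: [-0.3, 0.4, -0.9]
opening: 0.55
grasp_force: 0.0
```

```bash
python3 -c "
from h import *
go([581.8,6,44],190.6);print(telemetry.sense()['wrist_torque'])"
```

```text
at [581.2   5.7  45.6] [-1.7999e+02  5.0000e-02 -1.6975e+02] t 10.65
dp [-0.016  0.005  0.041] rot [-0.002  0.008 -0.059]
[ 0.00988773 -0.01640519  0.02658351]
```

Emit:
play_rows(dp=[[0, 0, 0], [0, 0, 0], [0, 0, 0], [0, 0, 0], [0, 0, 0]], rot=[[0, 0, 0], [0, 0, 0], [0, 0, 0], [0, 0, 0], [0, 0, 0]], fingers=0.0, grip_force=40)

```text
clock: 11.07
eef_pos: [580.6, 6.4, 45.2]
tcp_rot: [3.141, -0.0, -2.963]
contact_force: [-2.6, 5.0, 4.3]
opening: 0.155
grasp_force: 41.3
```

```bash
cat > tq.py <<'E'
from h import *
s=telemetry.sense()
print("t",s["clock"],"pos",s["eef_pos"].round(1),"yaw",round(np.degrees(s["tcp_rot"][2])%360,2),"knob~",round(np.radians(193.2-np.degrees(s["tcp_rot"][2])%360),3),"Tz",s["wrist_torque"].round(3),"F",s["contact_force"].round(1),"grip",round(s["grasp_force"],1),round(s["opening"],3),"q6",s["qpos"][5].round(2))
E
python3 tq.py
```

```text
t 11.0667 pos [580.6   6.4  45.2] yaw 190.26 knob~ 0.051 Tz [0.596 0.211 0.097] F [-2.6  5.   4.3] grip 41.3 0.155 q6 -1.74
```

Emit:
play_rows(dp=[[0, 0, 0], [0, 0, 0], [0, 0, 0], [0, 0, 0], [0, 0, 0]], rot=[[0, 0, 0.4], [0, 0, 0.8], [0, 0, 1.2], [0, 0, 1.6], [0, 0, 2.0]])

```text
clock: 11.48
eef_pos: [580.6, 6.4, 45.2]
tcp_rot: [3.141, -0.001, 3.109]
contact_force: [-1.1, 4.9, 6.0]
opening: 0.158
grasp_force: 41.8
```

```bash
python3 tq.py
```

```text
t 11.4833 pos [580.6   6.4  45.2] yaw 178.16 knob~ 0.263 Tz [0.698 0.298 0.432] F [-1.1  4.9  6. ] grip 41.8 0.158 q6 -1.53
```

Emit:
play_rows(dp=[[0, 0, 0], [0, 0, 0], [0, 0, 0], [0, 0, 0], [0, 0, 0]], rot=[[0, 0, 0.4], [0, 0, 0.8], [0, 0, 1.2], [0, 0, 1.6], [0, 0, 1.6]])

```text
clock: 11.9
eef_pos: [580.6, 6.5, 45.2]
tcp_rot: [3.141, -0.001, 2.941]
contact_force: [-2.1, 5.3, 5.1]
opening: 0.154
grasp_force: 41.2
```

```bash
python3 tq.py
```

```text
t 11.9 pos [580.6   6.5  45.2] yaw 168.51 knob~ 0.431 Tz [ 0.655  0.3   -0.09 ] F [-2.1  5.3  5.1] grip 41.2 0.154 q6 -1.36
```

Emit:
play_rows(dp=[[0, 0, 0], [0, 0, 0], [0, 0, 0], [0, 0, 0], [0, 0, 0]], rot=[[0, 0, 0.1], [0, 0, 0.2], [0, 0, 0.3], [0, 0, 0.4], [0, 0, 0.5]])

```text
clock: 12.32
eef_pos: [580.6, 6.5, 45.2]
tcp_rot: [3.141, -0.001, 2.891]
contact_force: [-1.4, 5.6, 4.7]
opening: 0.155
grasp_force: 41.4
```

```bash
python3 tq.py
```

```text
t 12.3167 pos [580.6   6.5  45.2] yaw 165.64 knob~ 0.481 Tz [0.718 0.242 0.253] F [-1.4  5.6  4.7] grip 41.4 0.155 q6 -1.31
```

Emit:
play_rows(dp=[[0, 0, 0], [0, 0, 0], [0, 0, 0], [0, 0, 0], [0, 0, 0]], rot=[[0, 0, 0.1], [0, 0, 0.2], [0, 0, 0.3], [0, 0, 0.4], [0, 0, 0.5]])

```text
clock: 12.73
eef_pos: [580.6, 6.5, 45.2]
tcp_rot: [3.141, -0.001, 2.839]
contact_force: [-1.0, 5.5, 5.4]
opening: 0.152
grasp_force: 41.5
```

```bash
python3 tq.py
```

```text
t 12.7333 pos [580.6   6.5  45.2] yaw 162.64 knob~ 0.533 Tz [0.714 0.343 0.258] F [-1.   5.5  5.4] grip 41.5 0.152 q6 -1.26
```

Emit:
play_rows(dp=[[0, 0, 0], [0, 0, 0], [0, 0, 0], [0, 0, 0], [0, 0, 0]], rot=[[0, 0, 0.1], [0, 0, 0.2], [0, 0, 0.3], [0, 0, 0.4], [0, 0, 0.5]])

```text
clock: 13.15
eef_pos: [580.6, 6.5, 45.2]
tcp_rot: [3.141, -0.001, 2.786]
contact_force: [-2.0, 6.4, 4.8]
opening: 0.157
grasp_force: 41.4
```

```bash
python3 tq.py
```

```text
t 13.15 pos [580.6   6.5  45.2] yaw 159.63 knob~ 0.586 Tz [0.767 0.309 0.214] F [-2.   6.4  4.8] grip 41.4 0.157 q6 -1.21
```

Emit:
play_rows(dp=[[0, 0, 0], [0, 0, 0], [0, 0, 0], [0, 0, 0], [0, 0, 0]], rot=[[0, 0, 0.1], [0, 0, 0.2], [0, 0, 0.3], [0, 0, 0.4], [0, 0, 0.5]])

```text
clock: 13.57
eef_pos: [580.6, 6.6, 45.2]
tcp_rot: [3.141, -0.001, 2.734]
contact_force: [-1.4, 5.6, 5.3]
opening: 0.155
grasp_force: 41.3
```

```bash
python3 tq.py
```

```text
t 13.5667 pos [580.6   6.6  45.2] yaw 156.62 knob~ 0.638 Tz [0.699 0.334 0.034] F [-1.4  5.6  5.3] grip 41.3 0.155 q6 -1.16
```

Emit:
play_rows(dp=[[0, 0, 0], [0, 0, 0], [0, 0, 0], [0, 0, 0], [0, 0, 0]], rot=[[0, 0, 0.1], [0, 0, 0.2], [0, 0, 0.3], [0, 0, 0.4], [0, 0, 0.5]])

```text
clock: 13.98
eef_pos: [580.6, 6.6, 45.2]
tcp_rot: [3.141, -0.001, 2.681]
contact_force: [-1.4, 6.3, 4.0]
opening: 0.154
grasp_force: 41.3
```

```bash
python3 tq.py
```

```text
t 13.9833 pos [580.6   6.6  45.2] yaw 153.62 knob~ 0.691 Tz [0.799 0.318 0.087] F [-1.4  6.3  4. ] grip 41.3 0.154 q6 -1.1
```

Emit:
play_rows(dp=[[0, 0, 0], [0, 0, 0], [0, 0, 0], [0, 0, 0], [0, 0, 0]], rot=[[0, 0, 0.1], [0, 0, 0.2], [0, 0, 0.3], [0, 0, 0.4], [0, 0, 0.5]])

```text
clock: 14.4
eef_pos: [580.6, 6.6, 45.2]
tcp_rot: [3.141, -0.001, 2.629]
contact_force: [-1.3, 5.6, 4.8]
opening: 0.151
grasp_force: 41.3
```

```bash
python3 tq.py
```

```text
t 14.4 pos [580.6   6.6  45.2] yaw 150.61 knob~ 0.743 Tz [0.814 0.245 0.033] F [-1.3  5.6  4.8] grip 41.3 0.151 q6 -1.05
```

Emit:
play_rows(dp=[[0, 0, 0], [0, 0, 0], [0, 0, 0], [0, 0, 0], [0, 0, 0]], rot=[[0, 0, 0.1], [0, 0, 0.2], [0, 0, 0.3], [0, 0, 0.4], [0, 0, 0.5]])

```text
clock: 14.82
eef_pos: [580.7, 6.6, 45.2]
tcp_rot: [3.141, -0.001, 2.576]
contact_force: [-2.2, 5.8, 6.3]
opening: 0.156
grasp_force: 41.3
```

```bash
python3 tq.py
```

```text
t 14.8167 pos [580.7   6.6  45.2] yaw 147.6 knob~ 0.796 Tz [ 0.823  0.231 -0.038] F [-2.2  5.8  6.3] grip 41.3 0.156 q6 -1.0
```

Emit:
play_rows(dp=[[0, 0, 0], [0, 0, 0], [0, 0, 0], [0, 0, 0], [0, 0, 0]], rot=[[0, 0, 0.1], [0, 0, 0.2], [0, 0, 0.3], [0, 0, 0.4], [0, 0, 0.5]])

```text
clock: 15.23
eef_pos: [580.7, 6.7, 45.2]
tcp_rot: [3.141, -0.001, 2.523]
contact_force: [-1.2, 5.9, 5.3]
opening: 0.155
grasp_force: 41.2
```

```bash
python3 tq.py; python3 - <<'E'
from h import *
import pickle
# jaw/loupe motion in top view vs start: phase shift of jaw patch
f0=pickle.load(open("top.pkl","rb")); 
f=grab("top"); cv2.imwrite("pics/topA.png",f["color"][:,:,::-1])
f=grab("scene"); cv2.imwrite("pics/sceneA.png",f["color"][:,:,::-1])
O=np.array([567,70,0]);a=np.radians(13.2);ex=np.array([np.cos(a),np.sin(a),0]);ey=np.array([-np.sin(a),np.cos(a),0])
print(proj(f,O+ey*75+[0,0,38]),proj(f,O+ey*70+[0,0,38]),proj(f0,O+ey*75+[0,0,38]),proj(f0,O+ey*70+[0,0,38]))
s0=cv2.imread("pics/s4.png"); 
E
```

```text
t 15.2333 pos [580.7   6.7  45.2] yaw 144.59 knob~ 0.848 Tz [ 0.886  0.251 -0.155] F [-1.2  5.9  5.3] grip 41.2 0.155 q6 -0.95
[[234.99135744 286.92741878]] [[235.57354666 285.03303778]] [[163.9963146  229.78367138]] [[166.04079311 229.33476101]]
```

Emit:
play_rows(dp=[[0, 0, 0], [0, 0, 0], [0, 0, 0], [0, 0, 0], [0, 0, 0]], rot=[[0, 0, 0.1], [0, 0, 0.2], [0, 0, 0.3], [0, 0, 0.4], [0, 0, 0.5]])

```text
clock: 15.75
eef_pos: [580.7, 6.7, 45.2]
tcp_rot: [3.141, -0.001, 2.471]
contact_force: [-1.6, 7.2, 5.0]
opening: 0.159
grasp_force: 41.2
```

```bash
cat > jw.py <<'E'
from h import *
# template-match shift of the jaw patch against the stand's far corner, scene+top vs sceneA/topA
for n,c,b in (("scene",(234,284),(250,303)),("top",(165,230),(160,250))):
    A=cv2.cvtColor(cv2.imread(f"pics/{n}A.png"),cv2.COLOR_BGR2GRAY).astype(np.float32); B=cv2.cvtColor(grab(n)["color"],cv2.COLOR_RGB2GRAY).astype(np.float32)
    x,y=c; P=lambda I:cv2.resize(I[y-14:y+14,x-14:x+14],None,fx=4,fy=4,interpolation=cv2.INTER_CUBIC)
    t=P(A)[32:-32,32:-32]; m=cv2.matchTemplate(P(B),t,cv2.TM_CCOEFF_NORMED); _,v,_,l=cv2.minMaxLoc(m)
    print(n,"patch shift px",(np.array(l)-32)/4,"corr",round(v,3),"meandiff",np.abs(A-B)[y-8:y+8,x-8:x+8].mean().round(2))
E
python3 tq.py; python3 jw.py
```

```text
t 15.75 pos [580.7   6.7  45.2] yaw 141.59 knob~ 0.901 Tz [ 0.966  0.24  -0.061] F [-1.6  7.2  5. ] grip 41.2 0.159 q6 -0.89
scene patch shift px [ 0.25 -0.5 ] corr 0.98 meandiff 22.41
top patch shift px [0.75 0.  ] corr 0.97 meandiff 11.19
```

Emit:
play_rows(dp=[[0, 0, 0], [0, 0, 0], [0, 0, 0], [0, 0, 0], [0, 0, 0]], rot=[[0, 0, 0.1], [0, 0, 0.2], [0, 0, 0.3], [0, 0, 0.4], [0, 0, 0.5]])

```text
clock: 16.27
eef_pos: [580.6, 6.7, 45.2]
tcp_rot: [3.141, -0.001, 2.419]
contact_force: [-1.7, 6.6, 4.4]
opening: 0.156
grasp_force: 41.3
```

```bash
python3 tq.py; python3 jw.py
```

```text
t 16.2667 pos [580.6   6.7  45.2] yaw 138.6 knob~ 0.953 Tz [1.001 0.225 0.058] F [-1.7  6.6  4.4] grip 41.3 0.156 q6 -0.84
scene patch shift px [ 0.   -0.75] corr 0.983 meandiff 25.98
top patch shift px [0.75 0.  ] corr 0.969 meandiff 11.51
```

```bash
cat > prof.py <<'E'
from h import *
import pickle
f=grab("wrist"); pickle.dump(f,open("wB.pkl","wb")); cv2.imwrite("pics/wB.png",f["color"][:,:,::-1])
g=cv2.cvtColor(f["color"],cv2.COLOR_RGB2GRAY).astype(np.float32)
a=np.radians(13.2);ex=np.array([np.cos(a),np.sin(a),0]);ey=np.array([-np.sin(a),np.cos(a),0])
O=np.array([581.4,6.3,0])+65*ey
print(proj(f,O+ey*80+[0,0,38]),proj(f,O+ey*100+[0,0,16]))
for z,xs,ys in ((38,(-12,-9,9,12),np.arange(58,92,1.)),(16,(-30,30),np.arange(84,108,1.))):
  for x in xs:
    q=proj(f,[O+ex*x+ey*y+[0,0,z] for y in ys]).astype(np.float32)
    v=cv2.remap(g,q[:,0].reshape(1,-1),q[:,1].reshape(1,-1),cv2.INTER_LINEAR)[0]
    print("z",z,"x",x,"y0",ys[0],v.astype(int).tolist())
E
python3 prof.py
```

```text
[[456.43585204 -17.97869968]] [[459.14598132 -42.5027832 ]]
z 38 x -12 y0 58.0 [20, 17, 15, 14, 73, 76, 35, 0, 0, 0, 0, 0, 0, 0, 0, 0, 0, 0, 0, 0, 0, 0, 0, 0, 0, 0, 0, 0, 0, 0, 0, 0, 0, 0]
z 38 x -9 y0 58.0 [6, 9, 18, 19, 14, 15, 90, 172, 126, 0, 0, 0, 0, 0, 0, 0, 0, 0, 0, 0, 0, 0, 0, 0, 0, 0, 0, 0, 0, 0, 0, 0, 0, 0]
z 38 x 9 y0 58.0 [10, 8, 11, 10, 17, 21, 37, 172, 202, 202, 200, 200, 200, 199, 198, 195, 200, 231, 231, 231, 230, 0, 0, 0, 0, 0, 0, 0, 0, 0, 0, 0, 0, 0]
z 38 x 12 y0 58.0 [9, 9, 13, 19, 22, 59, 84, 171, 202, 201, 201, 200, 199, 199, 197, 197, 203, 234, 233, 233, 233, 232, 232, 0, 0, 0, 0, 0, 0, 0, 0, 0, 0, 0]
z 16 x -30 y0 84.0 [0, 0, 0, 0, 0, 0, 0, 0, 0, 0, 0, 0, 0, 0, 0, 0, 0, 0, 0, 0, 0, 0, 0, 0]
z 16 x 30 y0 84.0 [234, 235, 234, 234, 234, 233, 233, 233, 233, 233, 232, 233, 232, 226, 167, 75, 16, 0, 0, 0, 0, 0, 0, 0]
```

```bash
python3 - <<'E'
from h import *
import pickle
f=pickle.load(open("wB.pkl","rb")); g=cv2.cvtColor(f["color"],cv2.COLOR_RGB2GRAY).astype(np.float32)
a=np.radians(13.2);ex=np.array([np.cos(a),np.sin(a),0]);ey=np.array([-np.sin(a),np.cos(a),0])
O=np.array([581.4,6.3,0])+65*ey
def line(P):
    q=proj(f,P).astype(np.float32); return q, cv2.remap(g,q[:,0].reshape(1,-1),q[:,1].reshape(1,-1),cv2.INTER_LINEAR)[0].astype(int).tolist()
for x in (30,45):
    ys=np.arange(90,108); q,v=line([O+ex*x+ey*y+[0,0,16] for y in ys]); print(x,v,q[8].round(0),q[11].round(0))
for x in (38,40,42,44): print("screw x",x,"y 84..98",line([O+ex*x+ey*y+[0,0,16] for y in range(84,99)])[1])
for y in (60,80): print("edge y",y,"x 44..56",line([O+ex*x+ey*y+[0,0,16] for x in range(44,57)])[1])
# V-block-side screw (y=-108.4) & housing edge (y=-21)
for x in (0,10,25): print("hous x",x,"y -30..-12",line([O+ex*x+ey*y+[0,0,38] for y in range(-30,-11)])[1])
E
```

```text
30 [233, 233, 233, 233, 232, 233, 232, 226, 167, 75, 16, 0, 0, 0, 0, 0, 0, 0] [500.   3.] [505.  -3.]
45 [71, 72, 71, 0, 0, 0, 0, 0, 0, 0, 0, 0, 0, 0, 0, 0, 0, 0] [521.  23.] [526.  17.]
screw x 38 y 84..98 [234, 227, 228, 198, 138, 41, 52, 64, 71, 62, 180, 230, 231, 224, 173]
screw x 40 y 84..98 [229, 219, 207, 42, 50, 75, 75, 72, 67, 74, 74, 76, 218, 0, 0]
screw x 42 y 84..98 [233, 231, 198, 60, 69, 73, 63, 20, 19, 20, 54, 36, 0, 0, 0]
screw x 44 y 84..98 [232, 232, 230, 209, 62, 72, 71, 62, 40, 46, 0, 0, 0, 0, 0]
edge y 60 x 44..56 [237, 235, 234, 233, 193, 98, 132, 133, 133, 133, 85, 82, 83]
edge y 80 x 44..56 [234, 233, 233, 230, 191, 99, 127, 127, 126, 127, 126, 127, 127]
hous x 0 y -30..-12 [155, 158, 157, 157, 157, 156, 156, 152, 86, 54, 135, 229, 242, 242, 242, 242, 242, 242, 242]
hous x 10 y -30..-12 [155, 155, 155, 155, 155, 154, 147, 83, 160, 171, 211, 240, 241, 240, 241, 241, 240, 241, 240]
hous x 25 y -30..-12 [109, 166, 169, 170, 169, 170, 167, 169, 169, 169, 169, 168, 169, 174, 229, 226, 239, 239, 239]
```

The jaw's inner face now reads about 65 mm, against 69-70.5 mm when open. The torque went through its pull and is back near zero, so the follower is in the notch. I'm letting go.

Emit:
play_rows(dp=[[0, 0, 0], [0, 0, 0], [0, 0, 0], [0, 0, 0], [0, 0, 0]], rot=[[0, 0, 0], [0, 0, 0], [0, 0, 0], [0, 0, 0], [0, 0, 0]], fingers=0.55)

```text
clock: 16.83
eef_pos: [580.4, 5.5, 44.5]
tcp_rot: [-3.141, -0.001, 2.42]
contact_force: [0.2, -0.4, -0.0]
opening: 0.548
grasp_force: 0.0
```

Emit:
play_rows(dp=[[0, 0, -0.4], [0, 0, -1.0], [0, 0, -1.8], [0, 0, -2.6], [0, 0, -3.3]], rot=[[0, 0, 0], [0, 0, 0], [0, 0, 0], [0, 0, 0], [0, 0, 0]])

```text
clock: 17.25
eef_pos: [580.6, 5.6, 178.4]
tcp_rot: [-3.141, -0.0, 2.42]
contact_force: [0.7, -0.3, 0.3]
opening: 0.551
grasp_force: 0.0
```

Emit:
play_rows(dp=[[0, 0, 0], [0, 0, 0], [0, 0, 0], [0, 0, 0]], rot=[[0, 0, 0], [0, 0, 0], [0, 0, 0], [0, 0, 0]])

```text
clock: 17.58
eef_pos: [579.6, 5.6, 175.2]
tcp_rot: [-3.139, -0.002, 2.42]
contact_force: [0.6, 0.9, -0.7]
opening: 0.546
grasp_force: 0.0
```

```bash
python3 tq.py; python3 prof.py; python3 - <<'E'
from h import *
import pickle
f=pickle.load(open("wB.pkl","rb")); g=cv2.cvtColor(f["color"],cv2.COLOR_RGB2GRAY)
for c in cv2.findContours((g<45).astype(np.uint8),0,1)[0]:
    if cv2.contourArea(c)>300: r_=cv2.minAreaRect(c); print(r_, onz(f,r_[0],46))
E
```

```text
t 17.5833 pos [579.6   5.6 175.2] yaw 138.65 knob~ 0.952 Tz [ 0.008 -0.007 -0.027] F [ 0.6  0.9 -0.7] grip 0.0 0.546 q6 -0.84
[[359.76604827  37.61115019]] [[366.9039068  21.3234265]]
z 38 x -12 y0 58.0 [14, 13, 15, 39, 83, 86, 94, 135, 156, 156, 155, 156, 156, 156, 157, 156, 147, 188, 189, 190, 189, 190, 190, 189, 190, 190, 190, 193, 197, 189, 189, 187, 171, 144]
z 38 x -9 y0 58.0 [14, 14, 15, 12, 17, 46, 93, 136, 159, 155, 155, 155, 155, 155, 156, 152, 117, 117, 111, 131, 133, 120, 119, 128, 135, 128, 130, 119, 116, 121, 133, 147, 166, 148]
z 38 x 9 y0 58.0 [22, 10, 16, 18, 16, 49, 92, 134, 153, 153, 153, 153, 153, 153, 152, 149, 149, 191, 191, 191, 190, 191, 191, 190, 189, 190, 188, 189, 188, 189, 188, 185, 167, 120]
z 38 x 12 y0 58.0 [15, 16, 14, 59, 122, 84, 95, 134, 153, 154, 153, 153, 153, 153, 152, 149, 167, 188, 188, 188, 187, 188, 187, 187, 187, 187, 186, 185, 186, 186, 186, 184, 170, 119]
z 16 x -30 y0 84.0 [250, 250, 250, 249, 250, 250, 250, 249, 249, 249, 249, 249, 249, 245, 221, 137, 0, 0, 0, 0, 0, 0, 0, 0]
z 16 x 30 y0 84.0 [191, 191, 192, 192, 191, 191, 191, 191, 191, 190, 191, 190, 191, 182, 164, 99, 94, 96, 96, 95, 94, 93, 93, 94]
((255.5, 307.0), (152.0, 511.0), 90.0) [684.24962878 -87.04082818  46.        ]
((500.7106628417969, 215.0882568359375), (74.05793762207031, 74.64019012451172), 34.04593276977539) [758.54282691 153.67356559  46.        ]
((257.5, 182.99998474121094), (14.999998092651367, 59.99999237060547), 0.0) [584.42417174   3.48428504  46.        ]
((331.7680969238281, 74.60308074951172), (47.82280349731445, 50.86884307861328), 66.03751373291016) [554.92472194 111.36640552  46.        ]
```

```bash
python3 -c "
from h import *
print(r.sign_off())"
```

```text
the job is handed in; nothing more can be done
None
```

I stood the right-hand loupe on the seat and turned the cam knob clockwise to about 0.95 rad. The knob's torque showed the follower drop, and the jaw face measures about 65.3 mm, its gripped position. I let go, backed off and handed the job in at about 18 s.

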